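# Demagnetise a turning tool

## Task

Take the square-shank turning tool (dark steel, brass-coloured tip, red butt end) out of the orange bin and push it tip first through the square window of the demagnetiser's guard plate until its tip is about in the middle of the copper coil behind. Finish while still holding it there in the gripper, still and not forced hard against the window. Leave the other parts in the bin and do not disturb the jar.

Things in the scene. Friction and masses are not known exactly. Their poses are not given: they have to be found in the camera images.
- turning_tool: lathe turning tool lying in the bin: dark steel bar 16 x 16 mm, 140 mm long overall, about 0.25 kg; last 18 mm at the tip brass-coloured, 14 x 14 mm; last 30 mm at the butt red. Origin at mid-length on its underside (bar centre 8 mm higher); x along the bar to the tip, z up. Starts within 25 degrees of pointing to +x; neighbours leave 25 mm free on both sides of its middle
- tip (a point): centre of the tool's brass-coloured end face, 70 mm along x from mid-length and 8 mm above the underside; axes as the tool's
- tool_center (a point): centre of the tool's bar at mid-length, 8 mm above its underside; this is about its centre of mass
- bin: orange plastic bin, fixed, outside 220 (x) x 240 (y) x 42 mm high, walls and floor 5 mm thick; origin under its centre. The tool, the brass bar and the spanner lie along its x in three lanes 62 mm apart, in any order
- demag: demagnetiser, fixed: green base 150 x 150 x 20 mm; on it an upright grey guard plate 130 mm wide, 10 mm thick, top 112 mm above the bench, front face at x = -60 mm; 24 mm behind the plate a copper ring coil stands upright (outside 104, hole 68, 32 mm long, top at 127 mm). Origin at bench level; x points into the window, away from the robot (within 20 degrees of +x), z up
- window (a point): centre of the window in the front face of the guard plate, 75 mm above the bench. Window 18 x 18 mm, straight through the 10 mm plate, sides level and upright; four yellow lips stand 9 mm out of the plate around it and flare to 28 x 28 mm at their front. Axes: x into the window, y left, z up
- coil_center (a point): centre of the copper coil, 50 mm behind the front face of the guard plate on the window's axis; axes as the window's
- brass_bar: brass bar 120 x 22 x 12 mm lying in the bin, a bystander; origin at the centre of its underside, x along it
- spanner: steel spanner 140 mm long lying in the bin, a bystander; origin on its underside, x along it
- nut_a: steel hexagon nut 17 mm across flats, 10 mm high, lying in the bin between two lanes, towards the far end; bystander, origin at the centre of its underside
- nut_b: second nut of the same kind
- grease_jar: white jar with a red cap, 60 mm across, 100 mm tall, standing to the right of the demagnetiser; bystander, origin at the centre of its underside

How it is judged:
By the outcome, as a careful person would: the job done as asked, in the order asked, and still so for the second after the job is handed in, while the arm keeps its last pose, push and grip.
It also fails if it takes over 48 s, if anything falls off the work surface, if the arm or the gripper's body presses on something with over 40 N, if the wrist force passes 120 N, or if a joint passes its speed limit or range.

## Robot

A 6-joint arm with a two-finger parallel gripper is mounted at the origin on the work surface. World frame = base frame: x ahead of the robot, y to its left, z up, the work surface at z = 0. Lengths are in m, angles in rad, forces in N, time in s.
With the tool pointing down it reaches from about 0.225 to 0.875 m from the base axis. Payload 3.4 kg.
Tool frame: the origin (TCP) lies between the finger pads; the fingertips stand 11 mm ahead of it and the grasp point (between the pads) lies 8 mm behind it (tips_ahead is the distance from the TCP to the fingertips, in m); z points along the fingers, x is the direction in which the jaws open and shut, and the axes are right-handed (so a half turn about z gives the same grasp; the last joint's range is limited). The gripper opens to 85 mm and grips with 20 to 120 N. Pads are 22 mm wide; open, the fingers measure 114 mm over their backs; the gripper's body (76 mm by 85 mm) begins 54 mm behind the grasp point. The pads swing forward as they close: fully open they stand 13 mm farther back than shut.
Start: joints at [1.195, 0.276, 1.505, -0, 1.361, -0.121], TCP at [0.145, 0.556, 0.242] pointing down, gripper open.
Joint ranges: [-2.89, 2.89], [-0.75, 2.08], [0.22, 2.7], [-1.18, 4.32], [0.11, 2.71], [-2.7, 2.7]. Speed limits (rad/s): [2.57, 2.57, 3.14, 3.14, 3.14, 3.14].

## Interface

Orientations are given as a unit quaternion [w, x, y, z].
In Python, from rig import get_state, get_image, sign_off, masks_of, tips_ahead gives the robot as it stands.
- The arm moves only by the tool play_rows, never from a script. Its argument "series" is a list of rows, each an object of numbers: "fingers": the closure, from -1 (fully open) to 1 (shut); "dx", "dy", "dz": the shift along the world's x, y, z in mm; "turn": the turn about the world's z in rad. A call has 1 to 20 rows; each row shifts and turns the pose as measured when the row begins; what a row does not reach is not made up. A row lasts 1/12 s, in which the tool goes at most 41.7 mm and 7.16 degrees, less where a joint would pass 70% of its speed; a pose out of reach is approached as far as the arm can. A call with a gripper value outside its range is refused whole. The fingers move at their own pace and stop on an object; "squeeze" is the grip in N (left out, the last holds). Time passes only in rows, so rows that do not move let the fingers close. It gives the time, the measured TCP pose, the force and the opening at its end, in the units of the state.
- get_state(): the state, without advancing time (a new reading comes with each control period).
- get_image(name): name is "scene" or "top" or "wrist"; returns a dict with "pixels" (384x512x3 uint8, red, green, blue), "vfov" (degrees; the focal length in pixels is half the picture's height over the tangent of half this angle, whatever the lens; pixels are square), "cx", "cy" (the principal point, pixels), "rvec" (rotation vector, rad) and "tvec" (3), from world to camera coordinates, as OpenCV has them; the wrist camera has in their place "hand_eye" (4x4, takes a point from camera to tool coordinates, whose origin is the TCP and whose axes are the tool frame's). Camera axes: x right, y down, z forward; pixel columns grow to the right and rows downward; lengths in m; the calibration is good to about 2 mm. A picture is of the moment at which its call begins: read the wrist's pose just before it. There is no depth.
- sign_off(): hands the job in, once; it reports no verdict.
Trained networks look in a picture, given as the dict that the camera call returned (one of the last four; its "shot" number tells which), for a name from the list of things; names that differ only in an ending like _2 or _b are one class to them, and where a whole thing is asked for, a point or a joint stands for the part that bears it (a point fixed in the world has none). Each returns a list of dicts, best first, with "p" (0 to 1); they miss things now and then, are a little off and sometimes report something else, mostly with a low value. They report only what shows in the picture. A call takes as long as a camera call.
- masks_of(picture, label): "region" (384x512 bool, what is visible of it) and "xy" ([column, row] in pixels, amid what is visible of it).
The state is a dict: "clock": time; "qpos": joint angles; "qd": joint speeds; "effort": joint torques, N m; "position": TCP position; "ee_rot": TCP orientation; "contact_force": force on the tool from outside, world axes, zero at the start; "moment": the same for the moment, N m; "width": finger opening in m.
Only numpy, scipy, OpenCV 4.12 (cv2) and the standard library are available. Lean on these libraries where they do the work, as an engineer would, in place of code of your own. Each camera call takes 0.05 s, during which the arm holds its last target. There are 200 camera calls.

## Working session

There is one attempt and no reset: what is moved stays moved. The work goes in short steps, Python scripts to look and compute and a tool call to move; the robot and the scene stay as the last step left them, time stands still between calls to the robot, and variables do not carry over. Pictures are saved under pics/ and viewed, about 8 in all and at most 12, crops included, and the job is handed in when it is done.

Besides the shell and the picture viewer there is one more tool, called after "Request:" as name(argument=value, ...) on one line, values as JSON. play_rows: Moves the arm, as the interface text tells. Its arguments: {"type":"object","properties":{"series":{"type":"array"},"squeeze":{"type":"number"}},"required":["series"]}

```bash
mkdir -p pics; cat > h.py <<'E'
import numpy as np, cv2
from rig import *
def K(p):
    f=p["pixels"].shape[0]/2/np.tan(np.radians(p["vfov"])/2)
    return np.array([[f,0,p["cx"]],[0,f,p["cy"]],[0,0,1.]])
def pose(p,st=None):
    "camera-to-world R, origin"
    if "hand_eye" in p:
        from scipy.spatial.transform import Rotation as Ro
        w,x,y,z=st["ee_rot"]; R=Ro.from_quat([x,y,z,w]).as_matrix(); H=np.array(p["hand_eye"])
        return R@H[:3,:3], R@H[:3,3]+np.array(st["position"])
    R=cv2.Rodrigues(np.array(p["rvec"],float))[0]; return R.T, -R.T@np.array(p["tvec"],float).ravel()
def ray(p,uv,st=None):
    R,o=pose(p,st); return o, R@np.linalg.solve(K(p),[uv[0],uv[1],1.])
def onz(p,uv,z,st=None):
    o,d=ray(p,uv,st); return o+d*(z-o[2])/d[2]
def proj(p,P,st=None):
    R,o=pose(p,st); c=(np.atleast_2d(P)-o)@R; c=c@K(p).T; return c[:,:2]/c[:,2:]
def save(p,n,crop=None,s=1):
    im=p["pixels"][:,:,::-1]
    if crop: a,b,c,d=crop; im=im[b:d,a:c]
    cv2.imwrite("pics/"+n,cv2.resize(im,None,fx=s,fy=s,interpolation=cv2.INTER_CUBIC))
def tri(obs):
    A=np.zeros((3,3));b=np.zeros(3)
    for o,d in obs:
        d=d/np.linalg.norm(d);M=np.eye(3)-np.outer(d,d);A+=M;b+=M@o
    return np.linalg.solve(A,b)
E
python3 - <<'E'
from h import *
s=get_state();print({k:np.round(v,3) for k,v in s.items()}, tips_ahead if not callable(tips_ahead) else tips_ahead())
t=get_image("top");c=get_image("scene")
im=np.hstack([t["pixels"],c["pixels"]])[:,:,::-1]
cv2.imwrite("pics/a.png",cv2.resize(im,(800,300),interpolation=cv2.INTER_AREA));save(t,"top.png",None,1.5);save(c,"scene.png",None,1.5)
for n,p in(("top",t),("scene",c)):
    print(n,pose(p)[1].round(3),p["vfov"])
    for l in["turning_tool","demag","window","coil_center","grease_jar","bin","brass_bar","spanner"]:
        for m in masks_of(p,l)[:2]:
            r=m["region"];ys,xs=np.nonzero(r)
            q=cv2.minAreaRect(np.c_[xs,ys].astype(np.float32)) if len(xs) else None
            print(l,round(m["p"],2),np.round(m["xy"],1),len(xs),q, onz(p,m["xy"],.013).round(3))
E
```

```text
{'clock': np.float64(0.0), 'qpos': array([ 1.195,  0.277,  1.506, -0.   ,  1.361, -0.121]), 'qd': array([ 0.   , -0.001,  0.001, -0.   ,  0.001, -0.   ]), 'effort': array([-2.0000e-03, -4.1679e+01, -2.4581e+01, -1.0000e-03,  1.1000e-02,
       -0.0000e+00]), 'position': array([0.145, 0.556, 0.241]), 'ee_rot': array([ 0.   ,  0.791,  0.612, -0.001]), 'contact_force': array([ 0.051,  0.139, -0.373]), 'moment': array([-0.01 , -0.03 ,  0.041]), 'width': np.float64(0.086)} 0.011
top [ 0.395 -0.065  1.092] 54.038792722400665
turning_tool 0.61 [129.9 210.7] 284 ((129.9518280029297, 212.49691772460938), (6.985476493835449, 47.16001892089844), 3.6913859844207764) [0.563 0.314 0.013]
demag 0.58 [302.5 173.4] 2521 ((305.1475524902344, 172.37704467773438), (52.32965850830078, 49.97572708129883), 5.194429397583008) [ 0.68  -0.187  0.013]
window 0.58 [306.5 173.3] 2532 ((305.68853759765625, 172.42620849609375), (53.23501968383789, 49.975730895996094), 5.19442892074585) [ 0.681 -0.199  0.013]
coil_center 0.9 [304.1 172.8] 2501 ((305.2289123535156, 172.36773681640625), (52.064395904541016, 49.638763
[... 1467 characters left out ...]
0768127441406), (65.69163513183594, 70.60316467285156), 37.87498474121094) [ 0.666 -0.212  0.013]
grease_jar 0.66 [166.6 127.7] 664 ((165.47059631347656, 128.88238525390625), (36.38034439086914, 19.887920379638672), 75.96376037597656) [ 0.504 -0.507  0.013]
bin 0.79 [368.3 273.2] 8589 ((365.2257385253906, 270.4567565917969), (118.44725036621094, 96.25316619873047), 34.159690856933594) [0.565 0.259 0.013]
brass_bar 0.98 [363.4 273.1] 549 ((364.21514892578125, 272.1471862792969), (12.162423133850098, 47.17282485961914), 34.38034439086914) [0.572 0.251 0.013]
spanner 0.9 [339.5 261.6] 343 ((341.2500305175781, 259.2500305175781), (14.849242210388184, 45.25482940673828), 45.0) [0.58  0.192 0.013]
```

View pics/top.png

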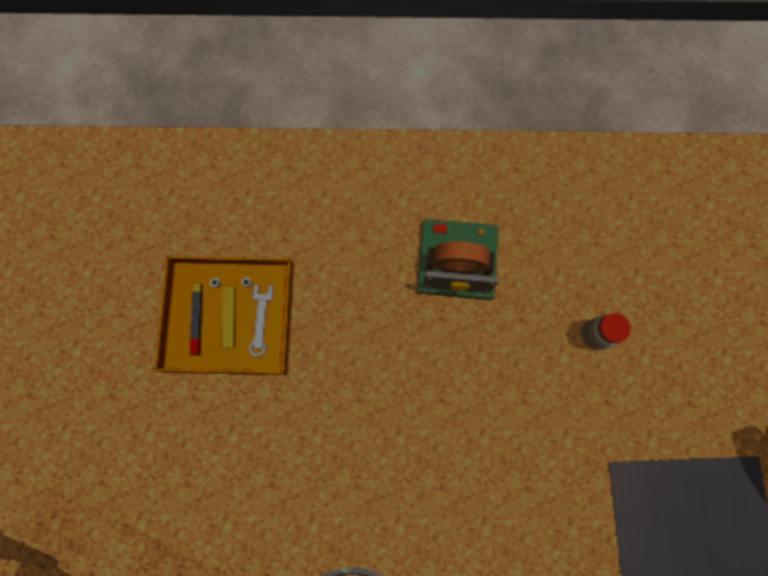

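View pics/scene.png

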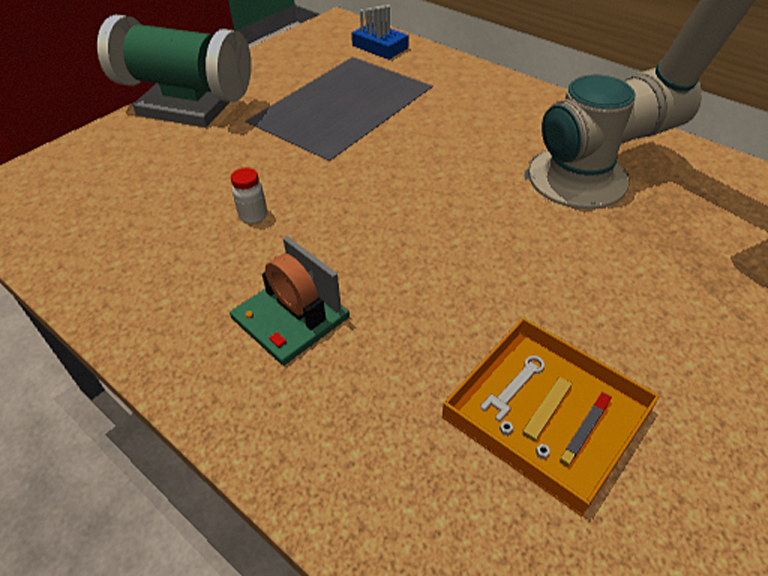

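```bash
python3 - <<'E'
from h import *
p=get_image("top")
m=masks_of(p,"turning_tool")[0]["region"];ys,xs=np.nonzero(m)
P=np.array([onz(p,(x,y),.019)[:2] for x,y in zip(xs,ys)])
vx,vy,x0,y0=cv2.fitLine(P.astype(np.float32),cv2.DIST_L2,0,.01,.01).ravel()
print("tool",x0,y0,np.degrees(np.arctan2(vy,vx)),P.min(0),P.max(0))
# demag base corners (in 1.5x)
for q in[(418,294),(494,298),(497,224),(424,219)]: print(onz(p,np.array(q)/1.5,.02).round(3))
for q in[(425,277),(498,283)]: print("plate top",onz(p,np.array(q)/1.5,.112).round(3))
E
```

```text
tool 0.5557848 0.31060305 2.7705 [0.48888881 0.29497581] [0.62566252 0.32245098]
[ 0.61  -0.116  0.02 ]
[ 0.604 -0.263  0.02 ]
[ 0.753 -0.273  0.02 ]
[ 0.762 -0.128  0.02 ]
plate top [ 0.622 -0.124  0.112]
plate top [ 0.613 -0.254  0.112]
```

Request:
play_rows(series=[{"fingers": -1,"dx": 35,"dy": -20,"dz": 0,"turn": 0.04},{"fingers": -1,"dx": 35,"dy": -20,"dz": 0,"turn": 0.04},{"fingers": -1,"dx": 35,"dy": -20,"dz": 0,"turn": 0.04},{"fingers": -1,"dx": 35,"dy": -20,"dz": 0,"turn": 0.04},{"fingers": -1,"dx": 35,"dy": -20,"dz": 0,"turn": 0.04},{"fingers": -1,"dx": 35,"dy": -20,"dz": 0,"turn": 0.04},{"fingers": -1,"dx": 35,"dy": -20,"dz": 0},{"fingers": -1,"dx": 35,"dy": -20,"dz": 0},{"fingers": -1,"dx": 35,"dy": -20,"dz": 0},{"fingers": -1,"dx": 35,"dy": -20,"dz": 0},{"fingers": -1,"dx": 0,"dy": -20,"dz": 0},{"fingers": -1,"dx": 0,"dy": 0,"dz": 0},{"fingers": -1,"dx": 0,"dy": 0,"dz": 0}])

```text
invalid input at $.series[6]: expected keys fingers, dx, dy, dz, turn
```

Request:
play_rows(series=[{"fingers": -1,"dx": 35,"dy": -22,"dz": 0,"turn": 0.04},{"fingers": -1,"dx": 35,"dy": -22,"dz": 0,"turn": 0.05},{"fingers": -1,"dx": 35,"dy": -22,"dz": 0,"turn": 0.05},{"fingers": -1,"dx": 35,"dy": -22,"dz": 0,"turn": 0.05},{"fingers": -1,"dx": 35,"dy": -22,"dz": 0,"turn": 0.05},{"fingers": -1,"dx": 35,"dy": -22,"dz": 0,"turn": 0.05},{"fingers": -1,"dx": 35,"dy": -22,"dz": 0,"turn": 0.01},{"fingers": -1,"dx": 35,"dy": -22,"dz": 0,"turn": 0},{"fingers": -1,"dx": 35,"dy": -22,"dz": 0,"turn": 0},{"fingers": -1,"dx": 35,"dy": -22,"dz": 0,"turn": 0},{"fingers": -1,"dx": 35,"dy": -22,"dz": 0,"turn": 0},{"fingers": -1,"dx": 0,"dy": 0,"dz": 0,"turn": 0},{"fingers": -1,"dx": 0,"dy": 0,"dz": 0,"turn": 0}])

```text
clock: 2.08
position: [0.5358, 0.3074, 0.2426]
ee_rot: [-0.001, 0.683, 0.731, 0.002]
contact_force: [-0.4, 0.4, 0.1]
width: 0.0853
```

```bash
cat > tool.py <<'E'
from h import *
import sys
s=get_state();p=get_image("wrist");save(p,sys.argv[1],None,1.5)
w,x,y,z=s["ee_rot"]
jx=np.array([1-2*(y*y+z*z),2*(x*y+z*w)]);print("clock",s["clock"],"pos",np.round(s["position"],4),"jaw",np.degrees(np.arctan2(jx[1],jx[0])),"w",s["width"],"F",np.round(s["contact_force"],2))
if len(sys.argv)>2:
    for d in masks_of(p,"turning_tool")[:2]:
        ys,xs=np.nonzero(d["region"])
        P=np.array([onz(p,(a,b),.020,s)[:2] for a,b in zip(xs,ys)])
        v=cv2.fitLine(P.astype(np.float32),cv2.DIST_HUBER,0,.01,.01).ravel();v*=1
        t=(P-v[2:])@v[:2]
        print(round(d["p"],2),len(xs),"yaw",np.degrees(np.arctan2(v[1],v[0])),"mid",v[2:]+v[:2]*(t.min()+t.max())/2,"len",np.ptp(t))
E
python3 tool.py w1.png 1
```

```text
clock 2.0833 pos [0.5358 0.3074 0.2426] jaw 93.89631086541976 w 0.08534227796597264 F [-0.45  0.4   0.12]
0.78 1313 yaw 2.4388506 mid [0.55954668 0.31350542] len 0.1404880336579677
```

View pics/w1.png

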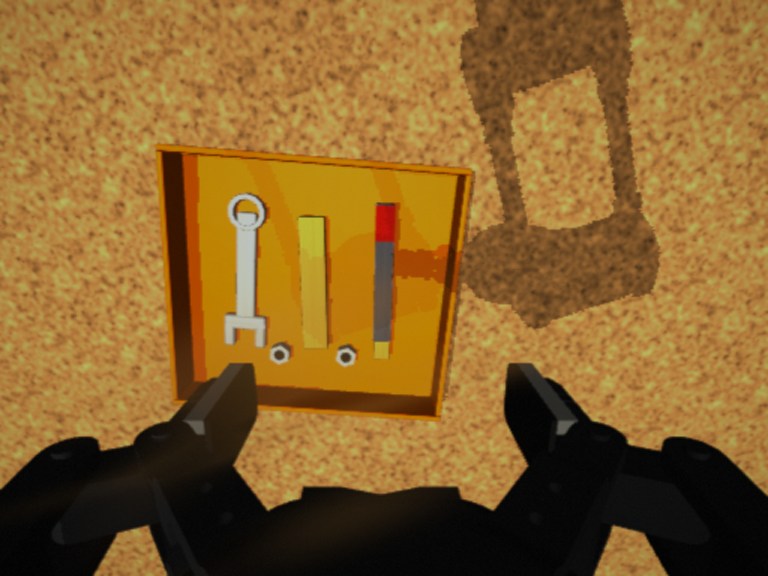

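Request:
play_rows(series=[{"fingers": 0.15,"dx": -4,"dy": 5,"dz": -30,"turn": -0.025},{"fingers": 0.15,"dx": 0,"dy": 0,"dz": -35,"turn": 0},{"fingers": 0.15,"dx": 0,"dy": 0,"dz": -35,"turn": 0},{"fingers": 0.15,"dx": 0,"dy": 0,"dz": -35,"turn": 0},{"fingers": 0.15,"dx": 0,"dy": 0,"dz": 0,"turn": 0},{"fingers": 0.15,"dx": 0,"dy": 0,"dz": 0,"turn": 0},{"fingers": 0.15,"dx": 0,"dy": 0,"dz": 0,"turn": 0},{"fingers": 0.15,"dx": 0,"dy": 0,"dz": 0,"turn": 0}])

```text
clock: 2.85
position: [0.5237, 0.3224, 0.1115]
ee_rot: [0.0, 0.687, 0.727, 0.008]
contact_force: [0.3, -0.4, 0.1]
width: 0.0365
```

```bash
python3 tool.py w2.png 1; python3 -c "
import rig;t=rig.tips_ahead;print(t() if callable(t) else t)"
```

```text
clock 2.85 pos [0.5237 0.3224 0.1115] jaw 93.2210764355713 w 0.03648262548316968 F [ 0.3  -0.42  0.11]
0.64 2631 yaw 2.3861673 mid [0.55862056 0.31334656] len 0.14041931995206297
0.011
```

View pics/w2.png

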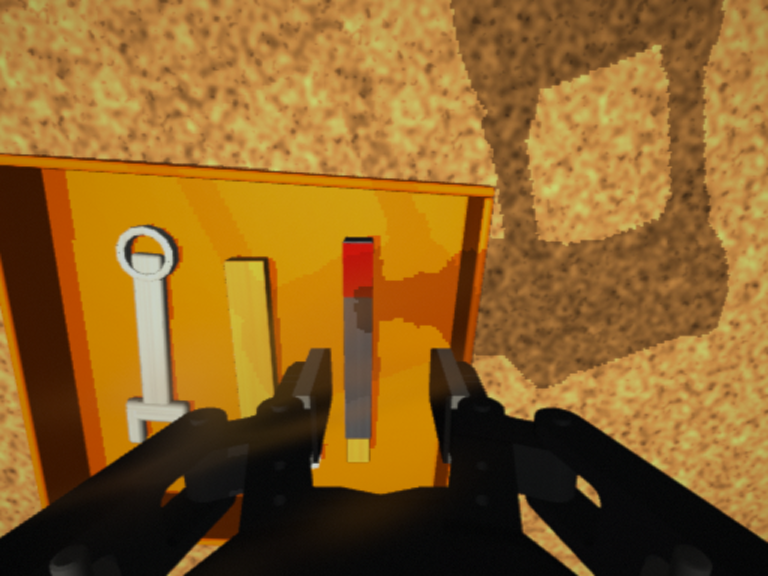

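Request:
play_rows(series=[{"fingers": 0.15,"dx": 4,"dy": -5,"dz": 0,"turn": -0.014},{"fingers": 0.15,"dx": 3,"dy": -5,"dz": 0,"turn": 0},{"fingers": 0.15,"dx": 0,"dy": 0,"dz": -12,"turn": 0},{"fingers": 0.15,"dx": 0,"dy": 0,"dz": -12,"turn": 0},{"fingers": 0.15,"dx": 0,"dy": 0,"dz": -12,"turn": 0},{"fingers": 0.15,"dx": 0,"dy": 0,"dz": -12,"turn": 0},{"fingers": 0.15,"dx": 0,"dy": 0,"dz": -12,"turn": 0},{"fingers": 0.15,"dx": 0,"dy": 0,"dz": 0,"turn": 0},{"fingers": 0.15,"dx": 0,"dy": 0,"dz": 0,"turn": 0}])

```text
clock: 3.7
position: [0.542, 0.3097, 0.0608]
ee_rot: [0.006, 0.694, 0.72, 0.018]
contact_force: [-0.2, 0.8, 1.5]
width: 0.0365
```

```bash
python3 tool.py w3.png 1; python3 -c "
import rig;print(rig.get_state()['ee_rot'])"
```

```text
clock 3.7 pos [0.542  0.3097 0.0608] jaw 92.08279998969071 w 0.03647724101521965 F [-0.16  0.78  1.48]
0.78 4359 yaw 2.1702416 mid [0.55827023 0.31302216] len 0.13918198396019826
0.64 65751 yaw -74.79369 mid [0.52456379 0.24263032] len 0.30598944882369794
[0.00575055 0.69405781 0.71965955 0.01846131]
```

Request:
play_rows(series=[{"fingers": 0.15,"dx": 0,"dy": 0,"dz": 0,"turn": 0},{"fingers": 0.15,"dx": 0,"dy": 0,"dz": 0,"turn": 0},{"fingers": 0.15,"dx": 0,"dy": 0,"dz": 0,"turn": 0},{"fingers": 0.15,"dx": 0,"dy": 0,"dz": 0,"turn": 0}])

```text
clock: 4.13
position: [0.5439, 0.3104, 0.0641]
ee_rot: [0.007, 0.694, 0.72, 0.021]
contact_force: [0.4, 0.3, 0.4]
width: 0.0363
```

```bash
cat > st.py <<'E'
from h import *
s=get_state();w,x,y,z=s["ee_rot"]
print(round(s["clock"],2),"pos",np.round(np.array(s["position"])*1000,1),"tilt x,y mrad",np.round([2e3*(x*z+w*y),2e3*(y*z-w*x)],1),"jaw",round(np.degrees(np.arctan2(2*(x*y+z*w),1-2*(y*y+z*z))),2),"F",np.round(s["contact_force"],1),"M",np.round(s["moment"],2),"w",round(s["width"]*1000,1),"qd",np.abs(s["qd"]).max().round(4))
E
python3 st.py
```

```text
4.13 pos [543.9 310.4  64.1] tilt x,y mrad [38.7 20.6] jaw 92.08 F [0.4 0.3 0.4] M [-0.01  0.05 -0.01] w 36.3 qd 0.0062
```

Request:
play_rows(series=[{"fingers": 0.15,"dx": 0,"dy": 0,"dz": 0,"turn": 0},{"fingers": 0.15,"dx": 0,"dy": 0,"dz": 0,"turn": 0},{"fingers": 0.15,"dx": 0,"dy": 0,"dz": 0,"turn": 0},{"fingers": 0.15,"dx": 0,"dy": 0,"dz": 0,"turn": 0},{"fingers": 0.15,"dx": 0,"dy": 0,"dz": 0,"turn": 0},{"fingers": 0.15,"dx": 0,"dy": 0,"dz": 0,"turn": 0}])

```text
clock: 4.63
position: [0.544, 0.3108, 0.065]
ee_rot: [0.007, 0.694, 0.72, 0.021]
contact_force: [-1.0, 0.8, -1.2]
width: 0.0362
```

```bash
python3 st.py
```

```text
4.63 pos [544.  310.8  65. ] tilt x,y mrad [39.9 21.2] jaw 92.11 F [-1.   0.8 -1.2] M [-0.04 -0.   -0.01] w 36.2 qd 0.0012
```

Request:
play_rows(series=[{"fingers": 0.15,"dx": 0,"dy": 0,"dz": 12,"turn": 0},{"fingers": 0.15,"dx": 0,"dy": 0,"dz": 12,"turn": 0},{"fingers": 0.15,"dx": 0,"dy": 0,"dz": 12,"turn": 0},{"fingers": 0.15,"dx": 0,"dy": 0,"dz": 12,"turn": 0},{"fingers": 0.15,"dx": 0,"dy": 0,"dz": 0,"turn": 0},{"fingers": 0.15,"dx": 0,"dy": 0,"dz": 0,"turn": 0},{"fingers": 0.15,"dx": 0,"dy": 0,"dz": 0,"turn": 0},{"fingers": 0.15,"dx": 0,"dy": 0,"dz": 0,"turn": 0}])

```text
clock: 5.3
position: [0.5422, 0.3101, 0.112]
ee_rot: [0.006, 0.694, 0.72, 0.019]
contact_force: [-0.9, -0.9, -0.3]
width: 0.0363
```

```bash
python3 st.py
```

```text
5.3 pos [542.2 310.1 112. ] tilt x,y mrad [35.2 19.1] jaw 92.11 F [-0.9 -0.9 -0.3] M [-0.    0.05 -0.02] w 36.3 qd 0.0073
```

Request:
play_rows(series=[{"fingers": 0.15,"dx": -5,"dy": 0,"dz": 0,"turn": 0},{"fingers": 0.15,"dx": -5,"dy": 0,"dz": 0,"turn": 0},{"fingers": 0.15,"dx": 0,"dy": 0,"dz": 0,"turn": 0},{"fingers": 0.15,"dx": 0,"dy": 0,"dz": 0,"turn": 0},{"fingers": 0.15,"dx": 0,"dy": 0,"dz": 0,"turn": 0},{"fingers": 0.15,"dx": 0,"dy": 0,"dz": 0,"turn": 0}])

```text
clock: 5.8
position: [0.5289, 0.3093, 0.1089]
ee_rot: [0.005, 0.694, 0.72, 0.016]
contact_force: [-0.6, 0.1, -0.5]
width: 0.0364
```

```bash
python3 st.py
```

```text
5.8 pos [528.9 309.3 108.9] tilt x,y mrad [29.5 16.7] jaw 92.12 F [-0.6  0.1 -0.5] M [ 0.01  0.03 -0.04] w 36.4 qd 0.0028
```

Request:
play_rows(series=[{"fingers": 0.15,"dx": 0,"dy": 3,"dz": -12,"turn": 0.005},{"fingers": 0.15,"dx": 0,"dy": 0,"dz": -12,"turn": 0},{"fingers": 0.15,"dx": 0,"dy": 0,"dz": -12,"turn": 0},{"fingers": 0.15,"dx": 0,"dy": 0,"dz": -12,"turn": 0},{"fingers": 0.15,"dx": 0,"dy": 0,"dz": 0,"turn": 0},{"fingers": 0.15,"dx": 0,"dy": 0,"dz": 0,"turn": 0},{"fingers": 0.15,"dx": 0,"dy": 0,"dz": 0,"turn": 0},{"fingers": 0.15,"dx": 0,"dy": 0,"dz": 0,"turn": 0}])

```text
clock: 6.47
position: [0.5314, 0.3133, 0.0614]
ee_rot: [0.006, 0.692, 0.722, 0.019]
contact_force: [0.9, 0.8, 0.5]
width: 0.0363
```

```bash
python3 st.py;python3 tool.py w4.png 1
```

```text
6.47 pos [531.4 313.3  61.4] tilt x,y mrad [34.6 19. ] jaw 92.41 F [0.9 0.8 0.5] M [-0.05  0.02 -0.03] w 36.3 qd 0.0095
clock 6.4667 pos [0.5314 0.3133 0.0614] jaw 92.41365828046138 w 0.03626374748368774 F [0.91 0.82 0.5 ]
0.92 4074 yaw 2.4597974 mid [0.55304139 0.31286411] len 0.13016082729437098
```

Request:
play_rows(series=[{"fingers": 0.15,"dx": -1,"dy": -1,"dz": -12,"turn": 0},{"fingers": 0.15,"dx": 0,"dy": 0,"dz": -12,"turn": 0},{"fingers": 0.15,"dx": 0,"dy": 0,"dz": -10,"turn": 0},{"fingers": 0.15,"dx": 0,"dy": 0,"dz": -4,"turn": 0},{"fingers": 0.15,"dx": 0,"dy": 0,"dz": 0,"turn": 0},{"fingers": 0.15,"dx": 0,"dy": 0,"dz": 0,"turn": 0},{"fingers": 0.15,"dx": 0,"dy": 0,"dz": 0,"turn": 0}])

```text
clock: 7.15
position: [0.5332, 0.3135, 0.0262]
ee_rot: [0.008, 0.692, 0.722, 0.023]
contact_force: [0.0, -0.3, 0.8]
width: 0.0363
```

```bash
python3 st.py;python3 tool.py w5.png 1
```

```text
7.15 pos [533.2 313.5  26.2] tilt x,y mrad [42.5 22.5] jaw 92.43 F [ 0.  -0.3  0.8] M [-0.01  0.02  0.02] w 36.3 qd 0.0071
clock 7.15 pos [0.5332 0.3135 0.0262] jaw 92.4255616802329 w 0.036276719989541434 F [ 0.   -0.33  0.8 ]
0.71 5036 yaw 2.4293566 mid [0.53709954 0.31214248] len 0.10021452934537159
```

View pics/w5.png

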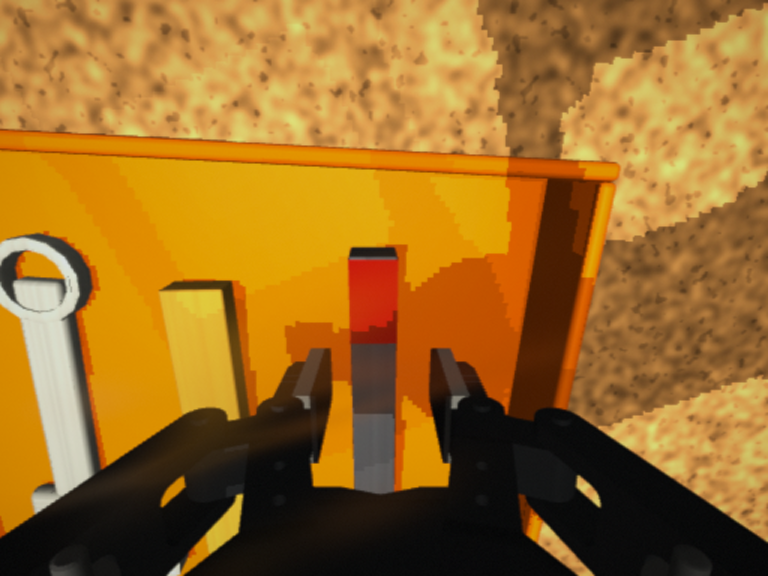

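Request:
play_rows(series=[{"fingers": 0.15,"dx": -1,"dy": -1,"dz": -5,"turn": 0},{"fingers": 0.15,"dx": 0,"dy": 0,"dz": -4,"turn": 0},{"fingers": 0.15,"dx": 0,"dy": 0,"dz": 0,"turn": 0},{"fingers": 0.15,"dx": 0,"dy": 0,"dz": 0,"turn": 0}])

```text
clock: 7.58
position: [0.5329, 0.3128, 0.0177]
ee_rot: [0.008, 0.692, 0.722, 0.024]
contact_force: [0.3, -0.9, -0.5]
width: 0.036
```

```bash
python3 st.py
```

```text
7.58 pos [532.9 312.8  17.7] tilt x,y mrad [45.1 23.7] jaw 92.43 F [ 0.3 -0.9 -0.5] M [-0.01  0.01  0.02] w 36.0 qd 0.0082
```

Request:
play_rows(series=[{"fingers": 0.5,"dx": 0,"dy": 0,"dz": 0,"turn": 0},{"fingers": 1,"dx": 0,"dy": 0,"dz": 0,"turn": 0},{"fingers": 1,"dx": 0,"dy": 0,"dz": 0,"turn": 0},{"fingers": 1,"dx": 0,"dy": 0,"dz": 0,"turn": 0},{"fingers": 1,"dx": 0,"dy": 0,"dz": 0,"turn": 0}], squeeze=90)

```text
clock: 8.0
position: [0.5329, 0.3127, 0.0179]
ee_rot: [0.008, 0.692, 0.721, 0.024]
contact_force: [0.0, 0.4, -0.2]
width: 0.0141
```

```bash
python3 st.py
```

```text
8.0 pos [532.9 312.7  17.9] tilt x,y mrad [44.9 23.4] jaw 92.42 F [ 0.   0.4 -0.2] M [ 0.02  0.08 -0.01] w 14.1 qd 0.0015
```

Request:
play_rows(series=[{"fingers": 1,"dx": 0,"dy": 0,"dz": 6,"turn": 0},{"fingers": 1,"dx": 0,"dy": 0,"dz": 10,"turn": 0},{"fingers": 1,"dx": 0,"dy": 0,"dz": 12,"turn": 0},{"fingers": 1,"dx": 0,"dy": 0,"dz": 12,"turn": 0},{"fingers": 1,"dx": 0,"dy": 0,"dz": 12,"turn": 0},{"fingers": 1,"dx": 0,"dy": 0,"dz": 12,"turn": 0},{"fingers": 1,"dx": 0,"dy": 0,"dz": 12,"turn": 0},{"fingers": 1,"dx": 0,"dy": 0,"dz": 12,"turn": 0},{"fingers": 1,"dx": 0,"dy": 0,"dz": 12,"turn": 0},{"fingers": 1,"dx": 0,"dy": 0,"dz": 0,"turn": 0},{"fingers": 1,"dx": 0,"dy": 0,"dz": 0,"turn": 0},{"fingers": 1,"dx": 0,"dy": 0,"dz": 0,"turn": 0}])

```text
clock: 9.0
position: [0.5295, 0.3116, 0.1269]
ee_rot: [0.007, 0.692, 0.722, 0.022]
contact_force: [0.1, 0.0, -2.0]
width: 0.0136
```

```bash
python3 st.py; python3 tool.py w6.png
```

```text
9.0 pos [529.5 311.6 126.9] tilt x,y mrad [41.1 22.3] jaw 92.43 F [ 0.1  0.  -2. ] M [-0.02  0.13 -0.01] w 13.6 qd 0.0114
clock 9.0 pos [0.5295 0.3116 0.1269] jaw 92.42843923628016 w 0.013648480495130812 F [ 0.14  0.05 -1.97]
```

View pics/w6.png

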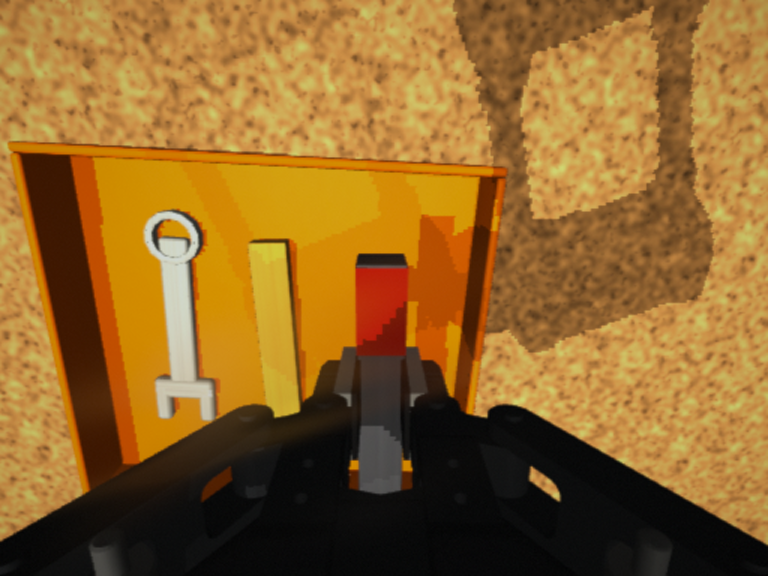

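Request:
play_rows(series=[{"fingers": 1,"dx": -2,"dy": -12,"dz": 2,"turn": -0.005},{"fingers": 1,"dx": -2,"dy": -25,"dz": 2,"turn": -0.006},{"fingers": 1,"dx": -2,"dy": -25,"dz": 2,"turn": -0.006},{"fingers": 1,"dx": -2,"dy": -25,"dz": 1,"turn": -0.006},{"fingers": 1,"dx": -3,"dy": -25,"dz": 1,"turn": -0.006},{"fingers": 1,"dx": -3,"dy": -25,"dz": 1,"turn": -0.006},{"fingers": 1,"dx": -3,"dy": -25,"dz": 1,"turn": -0.006},{"fingers": 1,"dx": -3,"dy": -25,"dz": 0,"turn": -0.006},{"fingers": 1,"dx": -3,"dy": -25,"dz": 0,"turn": -0.006},{"fingers": 1,"dx": -3,"dy": -25,"dz": 0,"turn": -0.006},{"fingers": 1,"dx": -3,"dy": -25,"dz": 0,"turn": -0.006},{"fingers": 1,"dx": -3,"dy": -25,"dz": 0,"turn": -0.006},{"fingers": 1,"dx": -3,"dy": -25,"dz": 0,"turn": -0.006},{"fingers": 1,"dx": -3,"dy": -25,"dz": 0,"turn": -0.006},{"fingers": 1,"dx": -3,"dy": -25,"dz": 0,"turn": -0.006},{"fingers": 1,"dx": -3,"dy": -25,"dz": 0,"turn": -0.006},{"fingers": 1,"dx": -3,"dy": -15,"dz": 0,"turn": -0.006},{"fingers": 1,"dx": 0,"dy": -5,"dz": 0,"turn": 0},{"fingers": 1,"dx": 0,"dy": 0,"dz": 0,"turn": 0},{"fingers": 1,"dx": 0,"dy": 0,"dz": 0,"turn": 0}])

```text
clock: 10.72
position: [0.4579, -0.1242, 0.1242]
ee_rot: [-0.001, 0.73, 0.683, 0.008]
contact_force: [-0.7, 0.5, -2.0]
width: 0.0134
```

```bash
python3 st.py
```

```text
10.72 pos [ 457.9 -124.2  124.2] tilt x,y mrad [ 9.8 12.2] jaw 86.21 F [-0.7  0.5 -2. ] M [0.05 0.04 0.  ] w 13.4 qd 0.0113
```

Request:
play_rows(series=[{"fingers": 1,"dx": 0,"dy": -12,"dz": -4,"turn": 0},{"fingers": 1,"dx": 2,"dy": -15,"dz": -4,"turn": 0},{"fingers": 1,"dx": 2,"dy": -15,"dz": -4,"turn": 0},{"fingers": 1,"dx": 2,"dy": -10,"dz": -4,"turn": 0},{"fingers": 1,"dx": 2,"dy": -6,"dz": 0,"turn": 0},{"fingers": 1,"dx": 0,"dy": 0,"dz": 0,"turn": 0},{"fingers": 1,"dx": 0,"dy": 0,"dz": 0,"turn": 0},{"fingers": 1,"dx": 0,"dy": 0,"dz": 0,"turn": 0}])

```text
clock: 11.38
position: [0.466, -0.1808, 0.1056]
ee_rot: [-0.003, 0.727, 0.687, 0.008]
contact_force: [0.4, 0.2, -1.8]
width: 0.0135
```

```bash
python3 st.py; python3 - <<'E'
from h import *
s=get_state();t=get_image("top");c=get_image("scene");w=get_image("wrist")
np.save("t.npy",t,allow_pickle=True);np.save("c.npy",c,allow_pickle=True)
guess=np.array([[.622,-.191,.075],[.56,-.187,.1]])
a,b=proj(t,guess),proj(c,guess);print(a,b)
def cr(p,u):
    x,y=np.int32(u);x=np.clip(x-50,0,412);y=np.clip(y-50,0,284)
    print(x,y);return cv2.resize(p["pixels"][y:y+100,x:x+100,::-1],(400,400),interpolation=cv2.INTER_CUBIC)
cv2.imwrite("pics/x1.png",np.hstack([cr(t,a.mean(0)),cr(c,b.mean(0))]))
save(w,"w7.png",None,1.5)
E
```

```text
11.38 pos [ 466.  -180.8  105.6] tilt x,y mrad [ 7.4 15.4] jaw 86.72 F [ 0.4  0.2 -1.8] M [-0.    0.03 -0.  ] w 13.5 qd 0.0069
[[306.6279833  188.06149774]
 [306.57927049 208.70457113]] [[207.98178251 178.74206014]
 [224.8458338  159.69059343]]
256 148
166 119
```

View pics/x1.png

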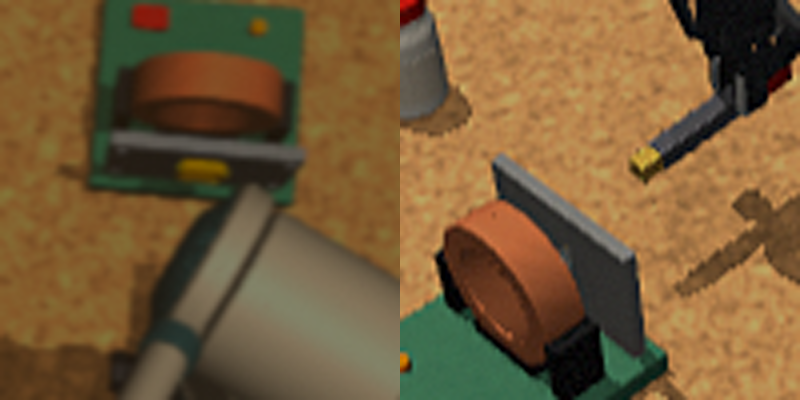

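View pics/w7.png

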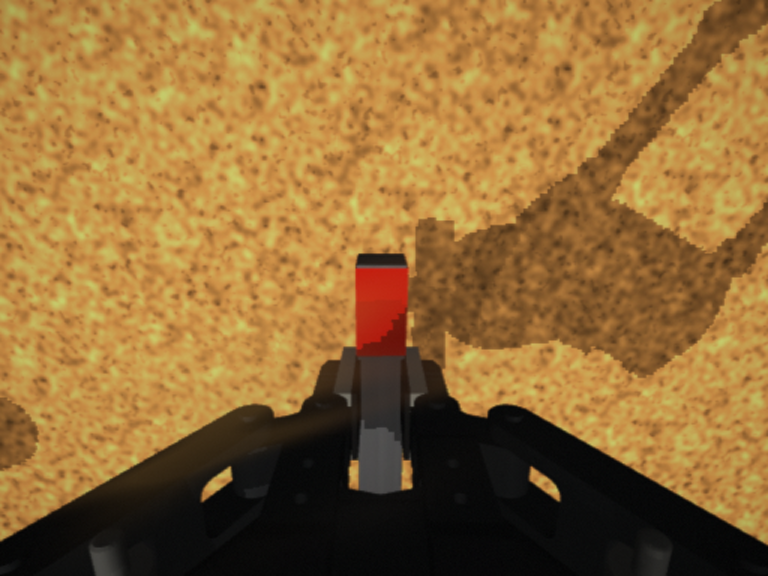

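```bash
cat > fit.py <<'E'
from h import *
from scipy.optimize import least_squares
t=np.load("t.npy",allow_pickle=True).item();c=np.load("c.npy",allow_pickle=True).item()
M=[(t,(424/1.5,220/1.5),(.075,.075,.02)),(t,(497/1.5,224/1.5),(.075,-.075,.02)),(t,(418/1.5,294/1.5),(-.075,.075,.02)),(t,(494/1.5,298/1.5),(-.075,-.075,.02)),
 (t,(283.75,183.5),(-.055,.065,.112)),(t,(331.75,187),(-.055,-.065,.112)),(c,(224.75,183.5),(-.055,.065,.112)),(c,(190.5,158.5),(-.055,-.065,.112))]
def W(q,P): C,S=np.cos(q[2]),np.sin(q[2]);return np.array([q[0]+C*P[0]-S*P[1],q[1]+S*P[0]+C*P[1],P[2]])
r=lambda q:np.concatenate([(proj(p,W(q,m))[0]-u) for p,u,m in M])
s=least_squares(r,[.68,-.195,-.07],loss="soft_l1",x_scale=[.01,.01,.01]);q=s.x
print("demag",q[:2],np.degrees(q[2]),"window",W(q,(-.06,0,.075)),"coil",W(q,(-.01,0,.075)));print(r(q).reshape(-1,2).round(1).tolist())
E
cat > tip.py <<'E'
from h import *
from scipy.optimize import least_squares
import sys
s=get_state();c=get_image("scene")
w,x,y,z=s["ee_rot"];yaw=np.arctan2(2*(x*y+z*w),1-2*(y*y+z*z))-np.pi/2
T=np.array(s["position"]);e=np.array([np.cos(yaw),np.sin(yaw),0]);n=np.array([-e[1],e[0],0]);k=np.array([0,0,1.])
tilt=2*(x*z+w*y)
g=proj(c,T+.09*e-.01*k)[0].astype(int);x0,y0=g-28
im=c["pixels"][y0:y0+56,x0:x0+56].astype(int);R,G,B=im[...,0],im[...,1],im[...,2]
hsv=cv2.cvtColor(im.astype(np.uint8),cv2.COLOR_RGB2HSV)
m=(hsv[...,0]>=21)&(hsv[...,0]<=33)&(hsv[...,1]>110)&(hsv[...,2]>70)
nl,lab,st,ce=cv2.connectedComponentsWithStats(m.astype(np.uint8))
i=1+np.argmax(st[1:,4]);m=lab==i;print("brass px",st[i],"tilt",round(tilt*1e3,1),"yaw",round(np.degrees(yaw),2))
mu=cv2.moments(m.astype(np.uint8),True);cen=np.array([mu["m10"],mu["m01"]])/mu["m00"]+[x0,y0]
def hull(a,h,p):
    u=e*np.cos(p)+k*np.sin(p);v=np.cross(u,n)*-1; v=k*np.cos(p)-e*np.sin(p)
    t=T+a*e+h*k
    P=[t-i*.018*u+j*.007*n+l*.007*v for i in(0,1) for j in(-1,1) for l in(-1,1)]
    return cv2.convexHull(proj(c,np.array(P)).astype(np.float32))
pit=tilt-.045
def f(q):
    mm=cv2.moments(hull(q[0],q[1],pit));return [mm["m10"]/mm["m00"]-cen[0],mm["m01"]/mm["m00"]-cen[1]]
r=least_squares(f,[.096,-.006],diff_step=1e-3,x_scale=[.01,.01]);a,h=r.x
print("tip ahead,below TCP mm",(r.x*1e3).round(1),"noslip below",round(-4.9+96*pit,1),"tip world",(T+a*e+h*k).round(4),"hull area",cv2.contourArea(hull(a,h,pit)))
E
python3 fit.py; python3 tip.py
```

```text
demag [ 0.67949058 -0.19288155] -3.8072463394985405 window [ 0.619623   -0.18889754  0.075     ] coil [ 0.66951265 -0.19221755  0.075     ]
[[-1.7, 0.2], [-0.1, 1.3], [-1.1, 0.0], [-0.1, 1.3], [-0.4, -1.3], [0.2, -1.0], [-1.1, -1.6], [-0.8, -1.2]]
brass px [26 24  7  6 25] tilt 7.4 yaw -3.26
tip ahead,below TCP mm [96.5 -4.3] noslip below -8.5 tip world [ 0.5622 -0.1861  0.1015] hull area 59.523709993460216
```

```bash
sed -i 's/hsv\[...,0\]>=21)&(hsv\[...,0\]<=33)&(hsv\[...,1\]>110)&(hsv\[...,2\]>70)/hsv[...,0]>=int(sys.argv[1]))\&(hsv[...,0]<=36)\&(hsv[...,1]>90)\&(hsv[...,2]>40)/; s/^print("tip ahead/print("cen",cen.round(1));&/' tip.py; for a in 20 21 22; do python3 tip.py $a;done; python3 - <<'E'
from h import *
c=get_image("scene");print(cv2.cvtColor(c["pixels"],cv2.COLOR_RGB2HSV)[155:166,221:234,0])
for d in masks_of(c,"turning_tool")[:2]:
    ys,xs=np.nonzero(d["region"]);print(d["p"],len(xs),xs.min(),xs.max(),ys.min(),ys.max(),d["xy"])
E
```

```text
brass px [26 23  7  8 33] tilt 7.5 yaw -3.27
cen [227.1 158.4]
tip ahead,below TCP mm [96.2 -5.8] noslip below -8.5 tip world [ 0.5619 -0.1862  0.1   ] hull area 59.36533190438058
brass px [25 23  8  7 28] tilt 7.7 yaw -3.27
cen [226.8 158. ]
tip ahead,below TCP mm [96.8 -4.2] noslip below -8.5 tip world [ 0.5625 -0.1863  0.1016] hull area 59.54893705435097
brass px [26 24  7  5 14] tilt 7.7 yaw -3.27
cen [226.8 158.4]
tip ahead,below TCP mm [96.9 -5.5] noslip below -8.5 tip world [ 0.5627 -0.1864  0.1003] hull area 59.42880644090474
[[ 15  15  15  15  15  14  21  20 113 123 135 130 165]
 [ 15  15  14  15  17  20  22  22  23  13 120 150 150]
 [ 15  15  14  18  21  22  21  21  22  24 135 128 120]
 [ 15  14  21  23  21  21  21  21  21  24  19 110 101]
 [ 14  14  23  23  22  21  24  21  19  19  19 110 110]
 [ 15  15  17  20  21  22  24  18  18  21  23 109  14]
 [ 15  15  17  20  19  21  18  20  19  19  15  15  15]
 [ 15  15  16  17  20  19  20  20  18  16  15  15  15]
 [ 15  15  15  16  16  27  20  15  15  15  15  15  15]
 [ 16  16  15  15  15  17  16  15  16  16  17  18  16]
 [ 17  16  15  15  15  14  16  17  17  18  18  17  15]]
0.69 283 223 262 136 163 [234.8, 148.3]
```

Request:
play_rows(series=[{"fingers": 1,"dx": 3,"dy": 0,"dz": -7,"turn": -0.009},{"fingers": 1,"dx": 5,"dy": 0,"dz": -8,"turn": 0},{"fingers": 1,"dx": 5,"dy": 0,"dz": -8,"turn": 0},{"fingers": 1,"dx": 5,"dy": 0,"dz": 0,"turn": 0},{"fingers": 1,"dx": 0,"dy": 0,"dz": 0,"turn": 0},{"fingers": 1,"dx": 0,"dy": 0,"dz": 0,"turn": 0},{"fingers": 1,"dx": 0,"dy": 0,"dz": 0,"turn": 0},{"fingers": 1,"dx": 0,"dy": 0,"dz": 0,"turn": 0}])

```text
clock: 12.5
position: [0.4862, -0.1808, 0.0791]
ee_rot: [-0.003, 0.73, 0.683, 0.008]
contact_force: [0.5, 0.4, -2.2]
width: 0.0136
```

```bash
python3 st.py; python3 tip.py 19; python3 - <<'E'
from h import *
c=get_image("scene");np.save("c2.npy",c,allow_pickle=True);g=proj(c,[[.62,-.189,.075]])[0];x,y=np.int32(g)-[40,45];print(x,y)
save(c,"x2.png",(x,y,x+100,y+75),8)
E
```

```text
12.5 pos [ 486.2 -180.8   79.1] tilt x,y mrad [ 6.6 15.6] jaw 86.16 F [ 0.5  0.4 -2.2] M [-0.    0.06 -0.01] w 13.6 qd 0.0026
brass px [25 23  9  9 47] tilt 6.6 yaw -3.84
cen [222.1 170.3]
tip ahead,below TCP mm [96.9 -7.3] noslip below -8.6 tip world [ 0.5829 -0.1873  0.0718] hull area 57.864593775360845
169 133
```

View pics/x2.png

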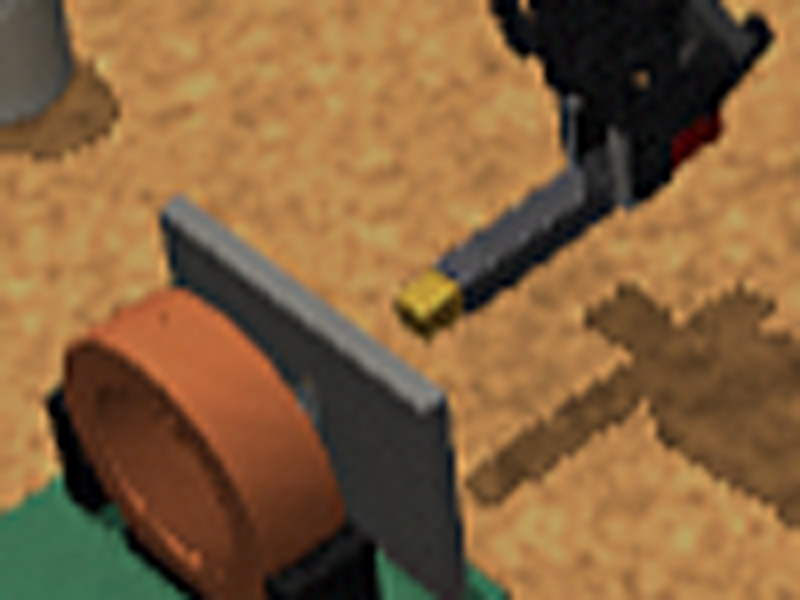

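Request:
play_rows(series=[{"fingers": 1,"dx": 5,"dy": 0,"dz": 1,"turn": 0},{"fingers": 1,"dx": 5,"dy": 0,"dz": 0.5,"turn": 0},{"fingers": 1,"dx": 5,"dy": -0.5,"dz": 0,"turn": 0},{"fingers": 1,"dx": 5,"dy": -0.5,"dz": 0,"turn": 0},{"fingers": 1,"dx": 3,"dy": -0.3,"dz": 0,"turn": 0},{"fingers": 1,"dx": 0,"dy": 0,"dz": 0,"turn": 0},{"fingers": 1,"dx": 0,"dy": 0,"dz": 0,"turn": 0},{"fingers": 1,"dx": 0,"dy": 0,"dz": 0,"turn": 0}])

```text
clock: 13.27
position: [0.5127, -0.1828, 0.082]
ee_rot: [-0.002, 0.73, 0.683, 0.008]
contact_force: [-0.1, 0.2, -1.9]
width: 0.0136
```

```bash
python3 st.py; python3 tip.py 19
```

```text
13.27 pos [ 512.7 -182.8   82. ] tilt x,y mrad [ 9.6 14.1] jaw 86.15 F [-0.1  0.2 -1.9] M [0.03 0.06 0.02] w 13.6 qd 0.0063
brass px [28 24  6  6 21] tilt 9.6 yaw -3.85
cen [215.8 173. ]
tip ahead,below TCP mm [92.1 -4.9] noslip below -8.3 tip world [ 0.6046 -0.1889  0.0771] hull area 59.467684065690264
```

Request:
play_rows(series=[{"fingers": 1,"dx": 3,"dy": -0.2,"dz": 0,"turn": 0},{"fingers": 1,"dx": 3,"dy": -0.2,"dz": 0,"turn": 0},{"fingers": 1,"dx": 3,"dy": -0.2,"dz": 0,"turn": 0},{"fingers": 1,"dx": 0,"dy": 0,"dz": 0,"turn": 0},{"fingers": 1,"dx": 0,"dy": 0,"dz": 0,"turn": 0}])

```text
clock: 13.73
position: [0.5218, -0.1832, 0.0819]
ee_rot: [-0.002, 0.731, 0.683, 0.008]
contact_force: [-0.6, 0.2, -2.1]
width: 0.0133
```

```bash
python3 st.py
```

```text
13.73 pos [ 521.8 -183.2   81.9] tilt x,y mrad [ 8.7 14.6] jaw 86.12 F [-0.6  0.2 -2.1] M [-0.    0.12 -0.05] w 13.3 qd 0.0091
```

Request:
play_rows(series=[{"fingers": 1,"dx": 3,"dy": -0.2,"dz": 0,"turn": 0},{"fingers": 1,"dx": 3,"dy": -0.2,"dz": 0,"turn": 0},{"fingers": 1,"dx": 3,"dy": -0.2,"dz": 0,"turn": 0},{"fingers": 1,"dx": 0,"dy": 0,"dz": 0,"turn": 0},{"fingers": 1,"dx": 0,"dy": 0,"dz": 0,"turn": 0}])

```text
clock: 14.15
position: [0.5319, -0.1839, 0.0818]
ee_rot: [-0.002, 0.731, 0.683, 0.008]
contact_force: [-0.3, -0.5, -1.6]
width: 0.0133
```

```bash
python3 st.py; python3 tool.py w8.png; python3 - <<'E'
from h import *
c=get_image("scene");t=get_image("top");g=proj(c,[[.62,-.189,.075]])[0];x,y=np.int32(g)-[45,40]
a=c["pixels"][y:y+80,x:x+80];g=proj(t,[[.62,-.189,.075]])[0];x,y=np.int32(g)-40;b=t["pixels"][y:y+80,x:x+80]
cv2.imwrite("pics/x3.png",cv2.resize(np.hstack([a,b])[:,:,::-1],(800,400),interpolation=cv2.INTER_CUBIC))
E
```

```text
14.15 pos [ 531.9 -183.9   81.8] tilt x,y mrad [ 8.6 14.6] jaw 86.12 F [-0.3 -0.5 -1.6] M [0.04 0.04 0.01] w 13.3 qd 0.0097
clock 14.15 pos [ 0.5319 -0.1839  0.0818] jaw 86.12258554668796 w 0.013260277293053877 F [-0.31 -0.53 -1.64]
```

Request:
play_rows(series=[{"fingers": 1,"dx": 3,"dy": -0.2,"dz": 0,"turn": 0},{"fingers": 1,"dx": 3,"dy": -0.2,"dz": 0,"turn": 0},{"fingers": 1,"dx": 3,"dy": -0.2,"dz": 0,"turn": 0},{"fingers": 1,"dx": 3,"dy": -0.2,"dz": 0,"turn": 0},{"fingers": 1,"dx": 0,"dy": 0,"dz": 0,"turn": 0},{"fingers": 1,"dx": 0,"dy": 0,"dz": 0,"turn": 0}])

```text
clock: 14.8
position: [0.5441, -0.184, 0.0818]
ee_rot: [-0.003, 0.731, 0.683, 0.008]
contact_force: [-0.8, 0.8, -1.4]
width: 0.0134
```

```bash
python3 st.py
```

```text
14.8 pos [ 544.1 -184.    81.8] tilt x,y mrad [ 7.  16.1] jaw 86.12 F [-0.8  0.8 -1.4] M [0.01 0.07 0.06] w 13.4 qd 0.008
```

Request:
play_rows(series=[{"fingers": 1,"dx": 3,"dy": -0.3,"dz": 0,"turn": 0},{"fingers": 1,"dx": 3,"dy": -0.3,"dz": 0,"turn": 0},{"fingers": 1,"dx": 3,"dy": -0.3,"dz": 0,"turn": 0},{"fingers": 1,"dx": 3,"dy": -0.3,"dz": 0,"turn": 0},{"fingers": 1,"dx": 0,"dy": 0,"dz": 0,"turn": 0},{"fingers": 1,"dx": 0,"dy": 0,"dz": 0,"turn": 0}])

```text
clock: 15.3
position: [0.5575, -0.185, 0.0818]
ee_rot: [-0.004, 0.731, 0.683, 0.008]
contact_force: [-0.7, -0.1, -1.4]
width: 0.0135
```

```bash
python3 st.py; python3 - <<'E'
from h import *
c=get_image("scene");t=get_image("top");g=proj(c,[[.63,-.189,.075]])[0];x,y=np.int32(g)-[45,40]
print(x,y);a=c["pixels"][y:y+80,x:x+80];g=proj(t,[[.63,-.189,.075]])[0];x,y=np.int32(g)-40;b=t["pixels"][y:y+80,x:x+80];print(x,y)
cv2.imwrite("pics/x4.png",cv2.resize(np.hstack([a,b])[:,:,::-1],(800,400),interpolation=cv2.INTER_CUBIC))
E
```

```text
15.3 pos [ 557.5 -185.    81.8] tilt x,y mrad [ 7.1 16.5] jaw 86.13 F [-0.7 -0.1 -1.4] M [ 0.03  0.13 -0.  ] w 13.5 qd 0.0099
161 140
265 145
```

View pics/x4.png

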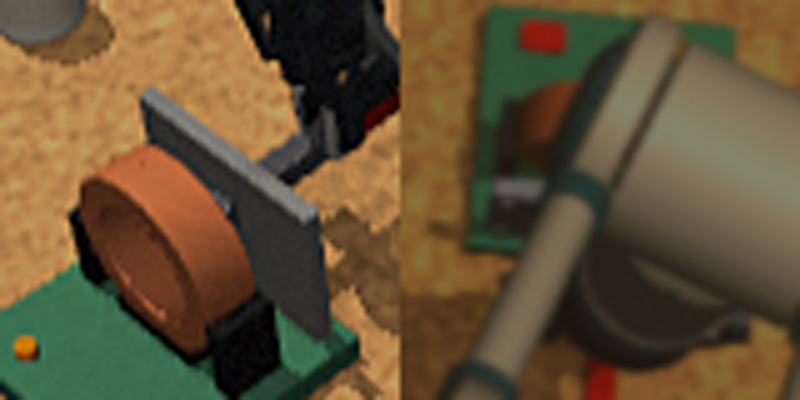

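Request:
play_rows(series=[{"fingers": 1,"dx": 3,"dy": -0.3,"dz": 0,"turn": 0},{"fingers": 1,"dx": 3,"dy": -0.3,"dz": 0,"turn": 0},{"fingers": 1,"dx": 3,"dy": -0.3,"dz": 0,"turn": 0},{"fingers": 1,"dx": 3,"dy": -0.3,"dz": 0,"turn": 0},{"fingers": 1,"dx": 2,"dy": -0.2,"dz": 0,"turn": 0},{"fingers": 1,"dx": 0,"dy": 0,"dz": 0,"turn": 0},{"fingers": 1,"dx": 0,"dy": 0,"dz": 0,"turn": 0},{"fingers": 1,"dx": 0,"dy": 0,"dz": 0,"turn": 0},{"fingers": 1,"dx": 0,"dy": 0,"dz": 0,"turn": 0}])

```text
clock: 16.15
position: [0.5724, -0.1861, 0.0814]
ee_rot: [-0.004, 0.731, 0.683, 0.008]
contact_force: [-1.2, 1.0, -2.8]
width: 0.0136
```

```bash
python3 st.py; python3 - <<'E'
from h import *
s=get_state();w=get_image("wrist");save(w,"w9.png",None,1.5)
# butt: red top face rear edge -> check tool slid in grip (vs w6/w7: top of red v=268/1.5, bottom 355/1.5)
h=cv2.cvtColor(w["pixels"],cv2.COLOR_RGB2HSV);m=((h[...,0]<6)|(h[...,0]>174))&(h[...,1]>150)&(h[...,2]>90)
ys,xs=np.nonzero(m[150:260,220:290]);print("red rows",ys.min()+150,ys.max()+150,"cols",xs.min()+220,xs.max()+220)
v=cv2.imread("pics/w7.png");h=cv2.cvtColor(cv2.resize(v,(512,384)),cv2.COLOR_BGR2HSV);m=((h[...,0]<6)|(h[...,0]>174))&(h[...,1]>150)&(h[...,2]>90)
ys,xs=np.nonzero(m[150:260,220:290]);print("before",ys.min()+150,ys.max()+150,xs.min()+220,xs.max()+220)
c=get_image("scene");g=proj(c,[[.67,-.192,.075]])[0];x,y=np.int32(g)-[35,35];print(x,y);save(c,"x5.png",(x,y,x+70,y+70),8)
E
```

```text
16.15 pos [ 572.4 -186.1   81.4] tilt x,y mrad [ 5.9 17.5] jaw 86.12 F [-1.2  1.  -2.8] M [0.11 0.02 0.07] w 13.6 qd 0.0017
red rows 178 236 cols 237 271
before 179 236 237 271
159 153
```

View pics/x5.png

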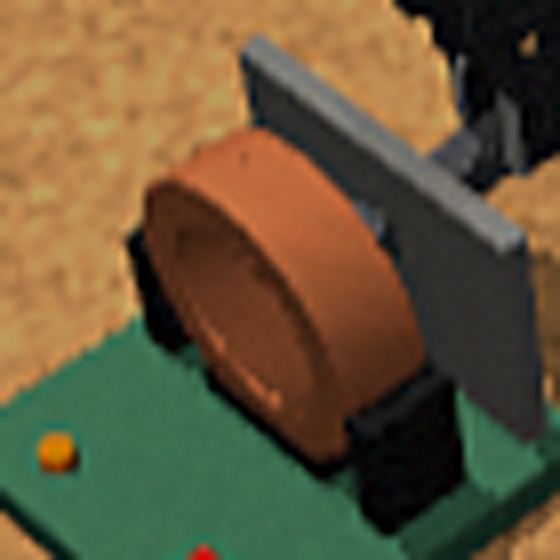

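```bash
python3 - <<'E'
from h import *
c=get_image("scene");np.save("c5.npy",c,allow_pickle=True)
E
```

Request:
play_rows(series=[{"fingers": 1,"dx": 2,"dy": 0,"dz": -0.3,"turn": 0},{"fingers": 1,"dx": 1.5,"dy": 0,"dz": 0,"turn": 0},{"fingers": 1,"dx": 0,"dy": 0,"dz": 0,"turn": 0},{"fingers": 1,"dx": 0,"dy": 0,"dz": 0,"turn": 0},{"fingers": 1,"dx": 0,"dy": 0,"dz": 0,"turn": 0}])

```text
clock: 16.72
position: [0.5762, -0.1863, 0.0812]
ee_rot: [-0.004, 0.731, 0.683, 0.008]
contact_force: [-0.6, 0.9, -2.2]
width: 0.014
```

```bash
cat > d.py <<'E'
from h import *
a=np.load("c5.npy",allow_pickle=True).item();b=get_image("scene")
d=(b["pixels"].astype(int)-a["pixels"])[165:215,172:215]
m=np.abs(d).sum(2)
for y,x in np.argwhere(m>36): print((x+172,y+165),d[y,x],end=" ")
print()
E
python3 st.py; python3 d.py
```

```text
16.72 pos [ 576.2 -186.3   81.2] tilt x,y mrad [ 6.2 17.1] jaw 86.1 F [-0.6  0.9 -2.2] M [0.09 0.12 0.02] w 14.0 qd 0.0017
(np.int64(199), np.int64(165)) [-15 -15 -14] (np.int64(214), np.int64(165)) [-97 -71 -35] (np.int64(214), np.int64(166)) [-66 -50 -28] (np.int64(192), np.int64(188)) [23 31  8] (np.int64(193), np.int64(190)) [-43  -9 -18] (np.int64(193), np.int64(191)) [-24  -4 -10]
```

Request:
play_rows(series=[{"fingers": 1,"dx": 0,"dy": 0,"dz": 0,"turn": 0},{"fingers": 1,"dx": 0,"dy": 0,"dz": 0,"turn": 0},{"fingers": 1,"dx": 0,"dy": 0,"dz": 0,"turn": 0}])

```text
clock: 17.02
position: [0.5762, -0.1863, 0.0812]
ee_rot: [-0.004, 0.731, 0.683, 0.008]
contact_force: [0.6, 0.3, -1.6]
width: 0.0137
```

```bash
python3 st.py; python3 -c "
from rig import *
print(sign_off())"
```

```text
17.02 pos [ 576.2 -186.3   81.2] tilt x,y mrad [ 6.3 17.1] jaw 86.1 F [ 0.6  0.3 -1.6] M [ 0.07  0.05 -0.01] w 13.7 qd 0.0015
the job is handed in; nothing more can be done
None
```

I took the turning tool out of the bin and pushed it tip first through the guard window. I handed the job in at 17.0 s of the 48 s allowed, with the gripper still holding the tool (90 N grip) and its tip about in the middle of the coil.

- **Contact and stillness:** the last reading shows about 1 N or less beyond the tool's weight. Joint speeds were below 0.002 rad/s.
- **Grip:** at the last wrist check, 4 mm before the final depth, the red butt had not moved in the wrist picture. The tool had not slid in the grip.
- **Tip depth (checks disagree slightly):** arm position plus the fitted demagnetiser pose put the tip about 3 mm past the coil centre. The first changed pixels in the coil hole, seen from the scene camera, suggest about 1 mm short of it. I left it between the two.
- **Tool pitch:** the arm tilted a few hundredths of a radian between grasp and window, so the tool points about 1.5 to 2 degrees tip-down. It went through the window without any noticeable contact force.
- **Other parts:** I did not check the parts in the bin again after the lift, when they showed undisturbed. The arm stayed well clear of the jar throughout.

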